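Shim the rocking setting gauge

TASK

The cross-shaped setting gauge rocks because one of its four feet, the one the wooden wedge points at, hangs short of the shelf. With the fingertips push the wedge along the shelf, thin end first, under that foot until it is snug and the gauge stands level; then press down gently with the fingertips on the end of the arm above that foot to prove that the rocking has stopped, and draw the hand clear. Do not pinch or lift the wedge, and leave the loose things round about where they are.

Things in the scene. Friction and masses are not known exactly. Their poses are not given: they have to be found in the camera images.
- gauge: Setting gauge: grey cross of four arms, 236 mm across, arms 36 mm wide, on domed feet 100 mm from its centre. It rocks on its two y feet and cannot be shoved along. Origin: on the shelf under the centre; x axis points along the arm with the short foot, out to where the wedge lies; z up.
- hub (a point): Top centre of the gauge's round hub (radius 45 mm, 48 mm above the shelf). A 22 mm column stands on it to 150 mm, with a dial reaching 107 mm over the arm opposite the short foot. A dark block 70 mm high stands on the short-footed arm, 30 to 60 mm from the centre.
- rock (a joint): How far the gauge has tipped towards its short foot, rad: 0 is level (a hard stop, the opposite foot is then down), 0.075 is fully tipped, where it rests by its own weight at the start. Every mm that the short foot is raised takes off 0.01. Single readings are noisy (about 0.01): average many.
- short_foot (a point): Lowest point of the short foot, a steel dome of radius 14 mm, on the gauge's x axis 100 mm from the centre. About 3.5 mm above the shelf when fully tipped, 11 mm when level.
- press_spot (a point): Point on the top face of the arm right above the short foot, 40 mm above the shelf at level: the spot to press. The arm goes on 18 mm beyond it, away from the centre.
- wedge: Wooden wedge, 90 mm long, 44 wide, about 90 g, loose. Origin: centre of its underside; x axis points to the thick end. Thin end at x = -45 mm, towards the gauge. The top slopes from 2 mm thick there to 17 mm at x = +30 mm; then a 15 mm tail block, 26 mm high. Friction keeps it from slipping back.
- tail (a point): Middle of the wedge's flat tail face (44 wide, 26 high), 13 mm above the shelf: push here. Lifting the foot drags with roughly 2 to 10 N; the gauge comes level when the foot stands about 45 mm from the thin end (tail about 145 mm from the gauge's centre), and there the push stiffens at once, by about 5 N per mm.
- handle: Bystander: yellow plastic curling handle on a round foot of radius 36 mm, about 72 mm high, its grip reaching 132 mm along its x. Origin: under the foot.
- sleeve: Bystander: chrome tube, 34 mm across and 45 mm high, standing. Origin: centre of its underside.
- bumper: Bystander: black rubber ring 72 mm across, 14 mm high. Origin: centre of its underside.
- hexkey: Bystander: L-shaped steel hex key, 90 by 24 mm, 6 mm thick, lying flat. Origin: under its middle.
- block: Bystander: flat wooden packing block 60 x 40 x 12 mm, of even thickness, not the wedge. Origin: centre of its underside.
- bolt: Bystander: steel bolt standing on its 17 mm head, 37 mm high. Origin: centre of its underside.
- jar: Bystander: jar with a black lid, 60 mm across and 60 mm high. Origin: centre of its underside.
Mind the look-alikes: they are no part of the job. What is shaped like the gauge but purple is not meant.

How it is judged:
By the outcome, as a careful person would: the job done as asked, in the order asked, and still so for the second after the job is handed in, with the robot touching nothing.
It also fails if it takes over 51 s, if anything falls off the work surface, if the arm or the gripper's body presses on something with over 40 N, if the wrist force passes 120 N, or if a joint passes its speed limit or range.

ROBOT

A 6-joint arm with a two-finger parallel gripper is mounted at the origin on the work surface. World frame = base frame: x ahead of the robot, y to its left, z up, the work surface at z = 0. Lengths are in m, angles in rad, forces in N, time in s.
With the tool pointing down it reaches from about 0.35 to 0.775 m from the base axis. Payload 5.5 kg.
Tool frame: the origin (TCP) lies between the finger pads; the fingertips stand 22 mm ahead of it and the grasp point (between the pads) lies 3 mm ahead of it (env.finger_overhang is the distance from the TCP to the fingertips, in m); y points along the fingers, x is the direction in which the jaws open and shut, and the axes are right-handed (so a half turn about y gives the same grasp; the last joint's range is limited). The gripper opens to 85 mm and grips with 20 to 120 N. Pads are 22 mm wide; open, the fingers measure 114 mm over their backs; the gripper's body (76 mm by 85 mm) begins 54 mm behind the grasp point. The pads swing forward as they close: fully open they stand 13 mm farther back than shut.
Start: joints at [1.113, 0.313, 0.046, 1.304, 0, 1.431], TCP at [0.18, 0.546, 0.253] pointing down, gripper open.
Joint ranges: [-2.76, 2.76], [-0.86, 1.69], [-1.03, 1.26], [-2.2, 2.34], [-1.47, 1.5], [-3.14, 3.14]. Speed limits (rad/s): [2.57, 2.57, 3.14, 3.14, 3.14, 3.14].

INTERFACE

Orientations are given as a unit quaternion [w, x, y, z].
In Python, from workcell import monitor, cams, job, env gives the robot as it stands.
- The arm moves only by the tool drive_tool, never from a script. Its argument "plan" is text: rows parted by semicolons, each of 7 numbers parted by spaces: the opening, from -1 (shut) to 1 (fully open), then the shift along the tool's x, y, z in mm, then the turn, a rotation vector about the tool's x, y, z in degrees. In form: gripper x y z rx ry rz; .... A call has 1 to 8 rows; each row shifts and turns the pose as measured when the row begins, along the tool's axes as they then stand; what a row does not reach is not made up. A row lasts 1/8 s, in which the tool goes at most 62.5 mm and 10.7 degrees, less where a joint would pass 70% of its speed; a pose out of reach is approached as far as the arm can. A call is refused whole if a number of a shift passes 62.5 or a number of a turn 10.7, either way. A call with a gripper value outside its range is refused whole. The fingers move at their own pace and stop on an object; "grip_force" is the grip in N (left out, the last holds). Time passes only in rows, so rows that do not move let the fingers close. It gives the time, the measured TCP pose, the force and the opening at its end, in the units of the state.
- monitor.get_state(): the state, without advancing time (a new reading comes with each control period).
- cams.read_camera(name): name is "scene" or "top" or "wrist"; returns (picture, depth): 384x512x3 uint8, red, green, blue; 384x512 float32, m along the optical axis (not along the pixel's ray), 0 where there is no reading.
- cams.calibration(name): a dict with "fx", "fy", "cx", "cy" (pixels), "R" (3x3) and "t" (3): a world point X has camera coordinates R X + t. Camera axes: x right, y down, z forward; pixel columns grow to the right and rows downward; lengths in m; the calibration is good to about 2 mm. A picture is of the moment at which its call begins: read the wrist's pose just before it. calibration takes no time and is no camera call; for the wrist camera it gives the pose at the moment of the call.
- job.hand_in(): hands the job in, once; it reports no verdict.
The state is a dict: "clock": time; "joint_pos": joint angles; "qvel": joint speeds; "tau": joint torques, N m; "tcp_pos": TCP position; "orientation": TCP orientation; "wrist_force": force on the tool from outside, world axes, zero at the start; "ft_torque": the same for the moment, N m; "finger_gap": finger opening in m.
Only numpy, scipy, OpenCV 4.12 (cv2) and the standard library are available. Lean on these libraries where they do the work, as an engineer would, in place of code of your own. Each camera call takes 0.05 s, during which the arm holds its last target.

## Working session

There is one attempt and no reset: what is moved stays moved. The work goes in short steps, Python scripts to look and compute and a tool call to move; the robot and the scene stay as the last step left them, time stands still between calls to the robot, and variables do not carry over. Pictures are saved under pics/ and viewed, and the job is handed in when it is done.

Besides the shell and the picture viewer there is one more tool, called after "Call:" as name(argument=value, ...) on one line, values as JSON. drive_tool: Moves the arm, as the interface text tells. Its arguments: {"type":"object","properties":{"plan":{"type":"string"},"grip_force":{"type":"number"}},"required":["plan"]}

```bash
ls; mkdir -p pics
python3 - <<'E'
from workcell import monitor, cams, job, env
import cv2, numpy as np
s=monitor.get_state(); print(s)
for n in ["scene","top","wrist"]:
    c=cams.calibration(n); 
    im,d=cams.read_camera(n); cv2.imwrite(f"pics/{n}0.png",im[:,:,::-1]); np.savez(f"{n}0.npz",im=im,d=d,**c)
    print(n,{k:np.round(v,3).tolist() for k,v in c.items()})
print(monitor.get_state()["clock"])
E
```

```text
pics
{'clock': 0.0, 'joint_pos': array([1.11340960e+00, 3.14028665e-01, 4.49546683e-02, 1.30358662e+00,
       1.93281509e-05, 1.43118560e+00]), 'qvel': array([ 0.00072062, -0.00117351,  0.00042434,  0.00054888, -0.00064237,
        0.00079962]), 'tau': array([-3.53822670e-04, -4.80627394e+01,  2.98533189e+01,  1.93248794e-02,
       -1.38367268e-04, -8.68980322e-06]), 'tcp_pos': array([0.17945909, 0.54577692, 0.25238281]), 'orientation': array([-0.57250947,  0.57311419,  0.41400585, -0.4151773 ]), 'wrist_force': array([-1.89807326, -0.61286973, -0.05476396]), 'ft_torque': array([-0.01935416, -0.01758468, -0.0021415 ]), 'finger_gap': 0.08594223728846989}
scene {'fx': 427.635, 'fy': 427.635, 'cx': 253.133, 'cy': 193.691, 'R': [[-0.892, 0.452, -0.012], [0.358, 0.689, -0.63], [-0.276, -0.566, -0.776]], 't': [0.463, -0.162, 1.283]}
top {'fx': 459.355, 'fy': 459.355, 'cx': 255.745, 'cy': 187.496, 'R': [[-0.01, -1.0, -0.004], [-0.997, 0.01, -0.079], [0.079, 0.004, -0.997]], 't': [0.041, 0.54, 1.308]}
wrist {'fx': 294.262, 'fy': 294.262, 'cx': 253.053, 'cy': 193.777, 'R': [[0.312, 0.95, -0.001], [0.899, -0.295, 0.324], [0.308, -0.102, -0.946]], 't': [-0.575, -0.042, 0.381]}
0.15
```

View pics/scene0.png

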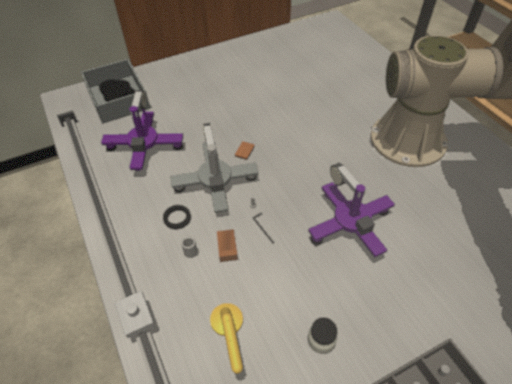

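View pics/top0.png

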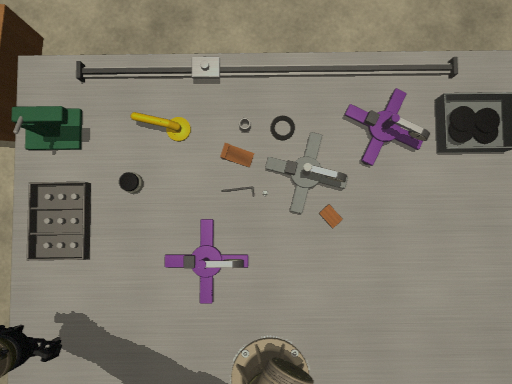

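View pics/wrist0.png

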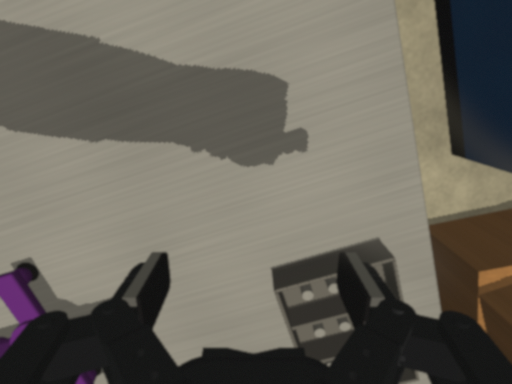

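Top view: grey gauge at (306,172), purple look-alikes at (385,125) and (206,261). The two brown candidates are (237,155), long with a tail block and lying in line with the dark-blocked arm, and (331,215), a flat packing block. The first fits as the wedge. I'll confirm that in an enlarged crop and measure.

```bash
cat > h.py <<'E'
import numpy as np, cv2
def load(n):
    z=np.load(n); return z["im"],z["d"],dict(fx=z["fx"],fy=z["fy"],cx=z["cx"],cy=z["cy"],R=z["R"],t=z["t"])
def cloud(d,c):
    v,u=np.indices(d.shape); P=np.stack([(u-c["cx"])/c["fx"]*d,(v-c["cy"])/c["fy"]*d,d],-1)
    return (P-c["t"])@c["R"]
def onplane(u,v,z,c):
    r=np.stack([(np.asarray(u)-c["cx"])/c["fx"],(np.asarray(v)-c["cy"])/c["fy"],np.ones_like(np.asarray(u,float))],-1)@c["R"]
    o=-c["R"].T@c["t"]; s=(z-o[2])/r[...,2]; return o+r*s[...,None]
E
python3 - <<'E'
from h import *
for n,(x0,x1,y0,y1) in {"top":(205,360,110,230),"scene":(150,300,110,270)}.items():
    im,d,c=load(n+"0.npz"); W=cloud(d,c)
    k=5 if n=="top" else 3.7
    cv2.imwrite(f"pics/{n}_crop.png",cv2.resize(im[y0:y1,x0:x1,::-1],None,fx=k,fy=k,interpolation=cv2.INTER_CUBIC))
    hsv=cv2.cvtColor(im,cv2.COLOR_RGB2HSV)
    m=((hsv[...,0]<15)&(hsv[...,1]>110)&(hsv[...,2]>60)).astype(np.uint8)
    N,L,S,C=cv2.connectedComponentsWithStats(m)
    for i in range(1,N):
        if S[i,4]>60 and x0<C[i][0]<x1 and y0<C[i][1]<y1:
            p=W[L==i]; p=p[p[:,2]<0.1]
            print(n,C[i],S[i],p.mean(0).round(4),p.min(0).round(4),p.max(0).round(4))
            v,u=np.where(L==i); r=cv2.minAreaRect(onplane(u,v,0.01,c)[:,:2].astype(np.float32)*1000); print(r, cv2.boxPoints(r).round(1).tolist())
            print("z>20mm:",p[p[:,2]>.02].mean(0).round(4))
    table=W[(np.abs(W[...,2])<0.02)]; print("table z med",np.median(table[:,2]))
E
```

```text
top [236.64818763 154.71855011] [220 143  34  24 469] [0.6378 0.0908 0.0127] [ 0.605   0.043  -0.0029] [0.6705 0.1384 0.0317]
((638.3329467773438, 90.81800079345703), (92.26878356933594, 45.48092269897461), 69.32801055908203) [[600.7999877929688, 55.70000076293945], [643.2999877929688, 39.599998474121094], [675.9000244140625, 126.0], [633.2999877929688, 142.0]]
z>20mm: [0.6495 0.125  0.0264]
top [330.27777778 215.82222222] [320 205  22  23 270] [ 0.4566 -0.1792  0.0123] [ 0.4242 -0.2099  0.0039] [ 0.488  -0.1496  0.0216]
((456.8415832519531, -179.5561065673828), (57.054073333740234, 39.17517852783203), 43.99156188964844) [[422.70001220703125, -185.3000030517578], [449.8999938964844, -213.5], [491.0, -173.8000030517578], [463.79998779296875, -145.6999969482422]]
z>20mm: [ 0.4503 -0.1625  0.0216]
table z med 0.000570753441064827
scene [244.15340909 149.92613636] [236 142  17  16 176] [ 0.4588 -0.1762  0.0125] [ 0.4302 -0.2074  0.0055] [ 0.4871 -0.1494  0.0169]
((457.5993347167969, -179.13861083984375), (58.80064392089844, 36.05351638793945), 43.65866470336914) [[423.8999938964844, -186.39999389648438], [448.79998779296875, -212.5], [491.29998779296875, -171.89999389648438], [466.3999938964844, -145.8000030517578]]
z>20mm: [nan nan nan]
scene [226.31713555 243.52941176] [218 231  18  26 391] [0.639  0.0928 0.0143] [0.6086 0.0462 0.0015] [0.6693 0.137  0.03  ]
((637.8948364257812, 89.78074645996094), (74.40692901611328, 38.112220764160156), 71.62452697753906) [[608.0999755859375, 60.5], [644.2999877929688, 48.5], [667.7000122070312, 119.0999984741211], [631.5, 131.10000610351562]]
z>20mm: [0.6498 0.1251 0.0264]
table z med 0.0008783635752571203<stdin>:14: RuntimeWarning: Mean of empty slice.
  ret = um.true_divide(
```

View pics/top_crop.png

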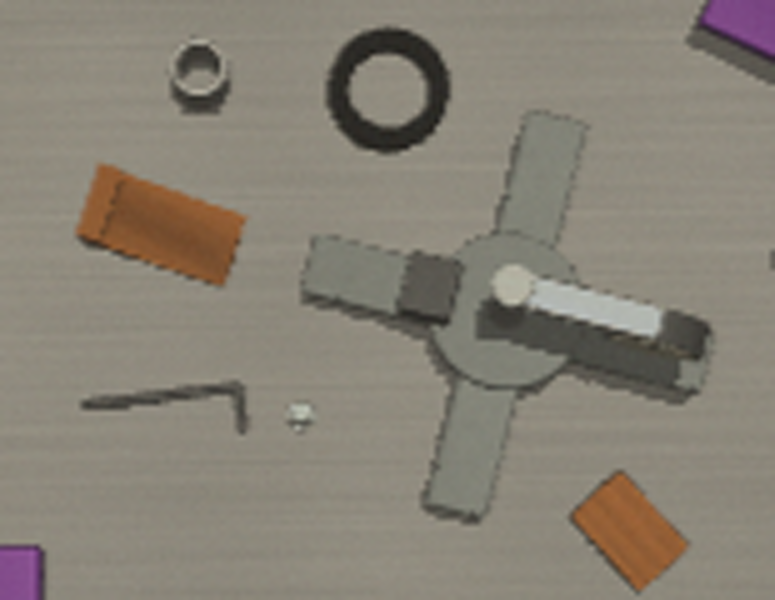

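View pics/scene_crop.png

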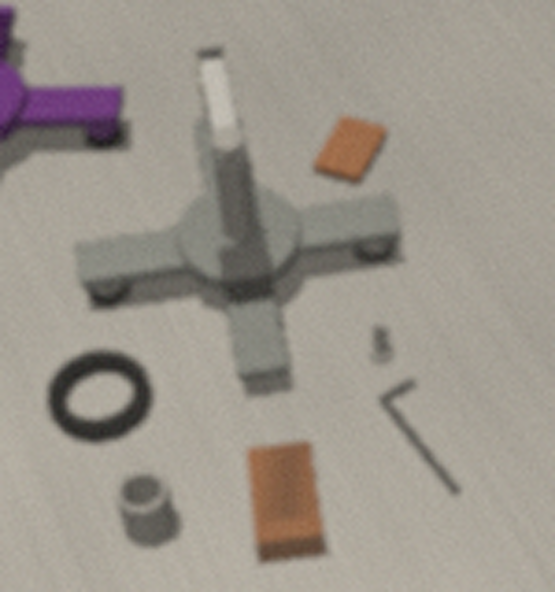

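Run:
```python
from h import *
im,d,c=load("top0.npz"); W=cloud(d,c)
v,u=np.indices(d.shape)
print("wedge axis top:")
# rough
A,B,X=[onplane(*p,z,c)[:2] for p,z in (((316.4,133.4),.040),((296,211.6),.040),((266.7,163.4),.031))]
print(A,B,(A+B)/2,np.linalg.norm(A-B),X,np.linalg.norm(X-(A+B)/2), "axis", np.degrees(np.arctan2(*( X-(A+B)/2)[::-1])), "perp",np.degrees(np.arctan2(*(A-B)[::-1]))-90)
C=(A+B)/2
m=(W[...,2]>.024)&(W[...,2]<.052)&(np.hypot(W[...,0]-C[0],W[...,1]-C[1])<.135)&(np.hypot(W[...,0]-C[0],W[...,1]-C[1])>.0)
P=W[m]; 
ax=(A-B)/np.linalg.norm(A-B); 
for it in range(4):
    ex=np.array([-ax[1],ax[0]]); 
    q=P[:,:2]-C; a=q@ax; b=q@ex
    s=(np.abs(b)<.022)&(np.abs(a)>.055)
    k=np.polyfit(a[s],b[s],1)
    th=np.arctan(k[0]); C=C+ex*k[1]; ax=ax*np.cos(th)+ex*np.sin(th)
    a=(P[:,:2]-C)@ax; lo,hi=a[s].min(),a[s].max(); 
    C=C+ax*0
ex=np.array([-ax[1],ax[0]])
print("y ext",lo,hi,"ex",ex,np.degrees(np.arctan2(ex[1],ex[0])),C, "z y arms",P[s,2].mean())
C=C+ax*(lo+hi)/2
q=P[:,:2]-C; a=q@ax; b=q@ex
s=(np.abs(a)<.03)&(b>.065)&(b<.14)
print("x arm",np.polyfit(b[s],a[s],1),b[s].max(),P[s].mean(0),"slope z",np.polyfit(b[s],P[s,2],1))
s=(np.hypot(a,b)<.044)&(np.abs(a)>.02); print("hub z",P[s].mean(0))
print("C",C)
w=np.array([.6378,.0908]); t=np.array([.6495,.125])
print("wedge in gauge frame", (w-C)@ex,(w-C)@ax,(t-C)@ex,(t-C)@ax)
```

```text
wedge axis top:
[ 0.69325661 -0.14030655] [ 0.46901116 -0.07790914] [ 0.58113388 -0.10910784] 0.23276480712236725 [0.60892821 0.00352447] 0.11601104359396726 axis 76.1380413706574 perp -105.54948971763125
y ext -0.11781108531653062 0.11709779734130199 ex [0.26646926 0.96384342] 74.54572527676962 [ 0.58160579 -0.10741189] z y arms 0.039880074531443856
x arm [ 0.00061459 -0.00010792] 0.11739417239972061 [ 0.60547504 -0.01954126  0.03299965] slope z [-0.06695432  0.0390961 ]
hub z [ 0.57837884 -0.10480392  0.0473533 ]
C [ 0.58126204 -0.10731685]
wedge in gauge frame 0.2060192518650026 0.0017016867617451394 0.24210038708442433 0.003865406077599766
```

```bash
cat >> h.py <<'E'
from scipy.spatial.transform import Rotation as Rn
C=np.array([.5813,-.1073]); ex=np.array([.2665,.9638]); ax=np.array([.9638,-.2665])
Rt=np.column_stack([[*ax,0],[0,0,-1],[*ex,0]])
def pose(s):
    q=s["orientation"]; return Rn.from_quat([q[1],q[2],q[3],q[0]]),s["tcp_pos"]
def report():
    from workcell import monitor
    s=monitor.get_state(); R,p=pose(s); q=p[:2]-C
    print("t",s["clock"],"tcp b,a,z mm",(1000*np.array([q@ex,q@ax,p[2]])).round(1),"rotvec err deg",np.degrees((R.inv()*Rn.from_matrix(Rt)).as_rotvec()).round(2),"F gauge(ex,ax,z)",np.round([s["wrist_force"][:2]@ex,s["wrist_force"][:2]@ax,s["wrist_force"][2]],2),"gap",round(s["finger_gap"]*1000,1))
    return R,p
def plan(target,n):
    R,p=report(); err=(R.inv()*Rn.from_matrix(Rt)).as_rotvec(); tp=np.array([*(C+ex*target[0]+ax*target[1]),target[2]])
    for i in range(n):
        Ri=R*Rn.from_rotvec(err*i/n); d=Ri.inv().apply((tp-p)/n)*1000
        print(d.round(1),np.degrees(err/n).round(2))
E
python3 - <<'E'
from h import *
from workcell import env
print(env.finger_overhang)
plan((.28,.002,.20),12)
E
```

```text
0.022
t 0.15 tcp b,a,z mm [ 522.5 -561.3  252.6] rotvec err deg [ 5.000e-02  8.725e+01 -7.000e-02] F gauge(ex,ax,z) [ 0.15  0.6  -0.58] gap 85.5
[-17.9   4.4 -47.9] [ 0.    7.27 -0.01]
[-11.7   4.4 -49.7] [ 0.    7.27 -0.01]
[ -5.3   4.4 -50.8] [ 0.    7.27 -0.01]
[  1.1   4.4 -51.1] [ 0.    7.27 -0.01]
[  7.6   4.4 -50.5] [ 0.    7.27 -0.01]
[ 13.9   4.4 -49.2] [ 0.    7.27 -0.01]
[ 20.    4.4 -47. ] [ 0.    7.27 -0.01]
[ 25.8   4.4 -44.1] [ 0.    7.27 -0.01]
[ 31.2   4.4 -40.5] [ 0.    7.27 -0.01]
[ 36.1   4.4 -36.2] [ 0.    7.27 -0.01]
[ 40.4   4.4 -31.3] [ 0.    7.27 -0.01]
[ 44.    4.4 -26. ] [ 0.    7.27 -0.01]
```

Call:
drive_tool(plan="-0.8 -18 4 -48 0 7.3 0; -0.8 -12 4 -50 0 7.3 0; -0.8 -5 4 -51 0 7.3 0; -0.8 1 4 -51 0 7.3 0; -0.8 8 4 -50 0 7.3 0; -0.8 14 4 -49 0 7.3 0; -0.8 20 4 -47 0 7.3 0; -0.8 26 4 -44 0 7.3 0")

```text
clock: 1.15
tcp_pos: [0.5012, 0.2812, 0.2174]
orientation: [-0.703, 0.704, 0.073, -0.075]
wrist_force: [-0.6, 0.3, 0.1]
finger_gap: 0.0085
```

```bash
python3 -c "
from h import *
plan((.28,.002,.20),8)"
```

```text
t 1.15 tcp b,a,z mm [ 353.  -180.7  217.4] rotvec err deg [ 0.1  27.44 -0.15] F gauge(ex,ax,z) [ 0.14 -0.67  0.09] gap 8.5
[ 16.1   2.1 -18.6] [ 0.01  3.43 -0.02]
[ 17.2   2.1 -17.6] [ 0.01  3.43 -0.02]
[ 18.2   2.1 -16.6] [ 0.01  3.43 -0.02]
[ 19.1   2.1 -15.5] [ 0.01  3.43 -0.02]
[ 20.    2.2 -14.3] [ 0.01  3.43 -0.02]
[ 20.8   2.2 -13.1] [ 0.01  3.43 -0.02]
[ 21.6   2.2 -11.8] [ 0.01  3.43 -0.02]
[ 22.3   2.2 -10.5] [ 0.01  3.43 -0.02]
```

Call:
drive_tool(plan="-0.8 16 2 -19 0 3.4 0; -0.8 17 2 -18 0 3.4 0; -0.8 18 2 -17 0 3.4 0; -0.8 19 2 -16 0 3.4 0; -0.8 20 2 -14 0 3.4 0; -0.8 21 2 -13 0 3.4 0; -0.8 22 2 -12 0 3.4 0; -0.8 22 2 -10 0 3.4 0")

```text
clock: 2.15
tcp_pos: [0.6645, 0.151, 0.1977]
orientation: [-0.698, 0.701, -0.105, 0.101]
wrist_force: [0.3, -0.3, -0.6]
finger_gap: 0.0083
```

Run:
```python
from h import *
from workcell import cams
plan((.28,.002,.08),4)
c=cams.calibration("wrist"); im,d=cams.read_camera("wrist"); cv2.imwrite("pics/w1.png",im[:,:,::-1]); np.savez("w1.npz",im=im,d=d,**c)
```

```text
t 2.15 tcp b,a,z mm [271.1  11.3 197.7] rotvec err deg [ 0.23 -1.33 -0.29] F gauge(ex,ax,z) [-0.25  0.34 -0.57] gap 8.3
[-2.2 29.4  2.3] [ 0.06 -0.33 -0.07]
[-2.3 29.4  2.3] [ 0.06 -0.33 -0.07]
[-2.3 29.4  2.3] [ 0.06 -0.33 -0.07]
[-2.3 29.4  2.2] [ 0.06 -0.33 -0.07]
```

View pics/w1.png

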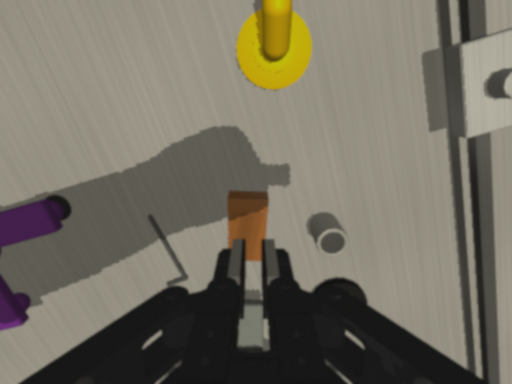

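Run:
```python
from h import *
im,d,c=load("w1.npz"); W=cloud(d,c)
cv2.imwrite("pics/w1c.png",cv2.resize(im[170:280,200:300,::-1],None,fx=5,fy=5,interpolation=cv2.INTER_CUBIC))
hsv=cv2.cvtColor(im,cv2.COLOR_RGB2HSV)
m=(hsv[...,0]<15)&(hsv[...,1]>110)&(hsv[...,2]>40)
m[:180]=0; m[262:]=0; m[:,:220]=0; m[:,280:]=0
v,u=np.where(m)
for r in range(186,262,6):
    k=u[v==r]
    if len(k):
        P=W[r,k.min():k.max()+1]; q=P[:,:2]-C
        print(r,k.min(),k.max(),"b",(1000*(q@ex).mean()).round(1),"a",(1000*(q@ax)[[0,-1]]).round(1),"z",(1000*P[:,2].mean()).round(1))
```

```text
192 230 253 b 249.8 a [-16.4   9.1] z 5.7
198 228 266 b 249.3 a [-17.2  23.1] z 24.5
204 228 266 b 243.0 a [-17.5  22.9] z 25.6
210 228 267 b 236.1 a [-17.8  23.9] z 25.7
216 229 266 b 224.4 a [-18.2  23.2] z 14.7
222 229 265 b 216.1 a [-18.8  22. ] z 12.8
228 229 265 b 207.9 a [-19.3  22. ] z 11.3
234 229 265 b 199.3 a [-19.9  22. ] z 9.5
240 229 263 b 230.1 a [-20.5  16. ] z 81.9
246 229 262 b 226.3 a [-21.1  15.3] z 86.0
252 244 262 b 189.4 a [ 6.5 15.3] z 33.5
258 244 262 b 181.0 a [ 6.7 15.2] z 32.1
```

View pics/w1c.png

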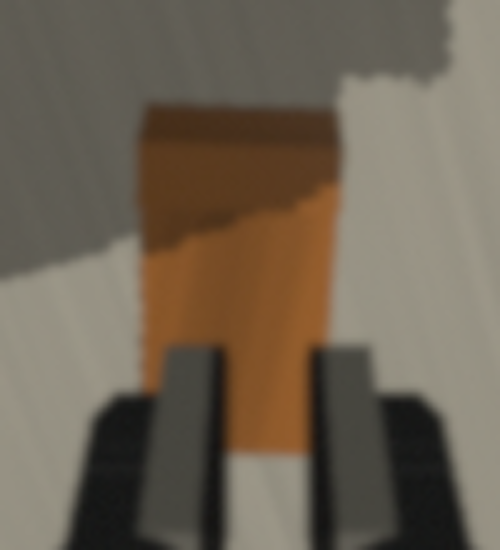

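Wrist view: tail face edge at row 195, columns 229–267, which is 250 mm from the gauge's centre and about 3 mm off axis, yawed about 3°. Lowering behind it.

Call:
drive_tool(plan="-0.8 -3 0 6 0 -0.7 0; -0.8 -4 0 6 0 -0.6 0; -0.8 0 30 0 0 0 0; -0.8 0 30 0 0 0 0; -0.8 0 30 0 0 0 0; -0.8 0 30 0 0 0 0")

```text
clock: 2.95
tcp_pos: [0.6625, 0.1682, 0.0783]
orientation: [-0.701, 0.701, -0.093, 0.094]
wrist_force: [-0.2, 0.1, 0.1]
finger_gap: 0.0084
```

```bash
python3 -c "
from h import *
plan((.28,.003,.028),4)"
```

```text
t 2.95 tcp b,a,z mm [287.2   4.8  78.3] rotvec err deg [0.04 0.24 0.11] F gauge(ex,ax,z) [ 0.04 -0.19  0.12] gap 8.4
[-0.5 12.6 -1.8] [0.01 0.06 0.03]
[-0.5 12.6 -1.8] [0.01 0.06 0.03]
[-0.5 12.6 -1.8] [0.01 0.06 0.03]
[-0.5 12.6 -1.8] [0.01 0.06 0.03]
```

Call:
drive_tool(plan="-0.8 -1 20 -2 0 0 0; -0.8 -1 15 -2 0 0 0; -0.8 0 8 -2 0 0 0; -0.8 0 4 0 0 0 0; -0.8 0 0 0 0 0 0")

```text
clock: 3.58
tcp_pos: [0.6556, 0.1667, 0.029]
orientation: [-0.701, 0.702, -0.092, 0.091]
wrist_force: [-0.1, -0.4, 0.3]
finger_gap: 0.0087
```

Run:
```python
from h import *
from workcell import cams
report()
c=cams.calibration("scene"); im,d=cams.read_camera("scene"); cv2.imwrite("pics/s2.png",cv2.resize(im[150:290,140:320,::-1],None,fx=4,fy=4))
```

```text
t 3.575 tcp b,a,z mm [283.9  -1.5  29. ] rotvec err deg [ 0.07  0.62 -0.05] F gauge(ex,ax,z) [-0.39  0.03  0.31] gap 8.7
```

View pics/s2.png

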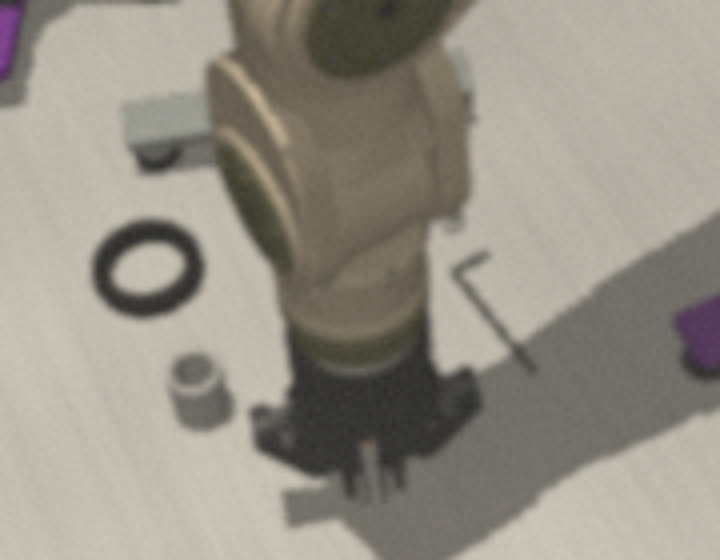

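Call:
drive_tool(plan="-0.8 3 0 -4 0 0.5 0; -0.8 2 1 -6 0 0 0; -0.8 0 0 -7 0 0 0; -0.8 0 0 -7 0 0 0; -0.8 0 0 -7 0 0 0; -0.8 0 0 -7 0 0 0")

```text
clock: 4.38
tcp_pos: [0.6517, 0.126, 0.03]
orientation: [-0.701, 0.701, -0.094, 0.096]
wrist_force: [0.7, 0.6, -0.3]
finger_gap: 0.0084
```

```bash
python3 -c "
from h import *
report()"
```

```text
t 4.375 tcp b,a,z mm [243.6   5.7  30. ] rotvec err deg [-0.01  0.05  0.15] F gauge(ex,ax,z) [ 0.81  0.55 -0.31] gap 8.4
```

Call:
drive_tool(plan="-0.8 -1 1 -6 0 0 0; -0.8 -1 0 -6 0 0 0; -0.8 -1 0 -6 0 0 0; -0.8 0 0 -5 0 0 0")

```text
clock: 4.88
tcp_pos: [0.642, 0.1031, 0.0292]
orientation: [0.701, -0.701, 0.094, -0.096]
wrist_force: [0.3, 0.5, -0.5]
finger_gap: 0.0085
```

```bash
cat > look.py <<'E'
import sys
from h import *
from workcell import cams
report()
for n in sys.argv[2:]:
    c=cams.calibration(n); im,d=cams.read_camera(n); np.savez(f"{sys.argv[1]}_{n}.npz",im=im,d=d,**c)
    if n=="top": im=cv2.resize(im[110:230,205:360],None,fx=5,fy=5,interpolation=cv2.INTER_CUBIC)
    if n=="scene": im=cv2.resize(im[140:280,140:320],None,fx=4,fy=4,interpolation=cv2.INTER_CUBIC)
    cv2.imwrite(f"pics/{sys.argv[1]}_{n}.png",im[:,:,::-1])
E
python3 look.py p1 wrist top
```

```text
t 4.875 tcp b,a,z mm [219.    2.5  29.2] rotvec err deg [-0.03  0.04  0.16] F gauge(ex,ax,z) [ 0.58  0.12 -0.54] gap 8.5
```

View pics/p1_wrist.png

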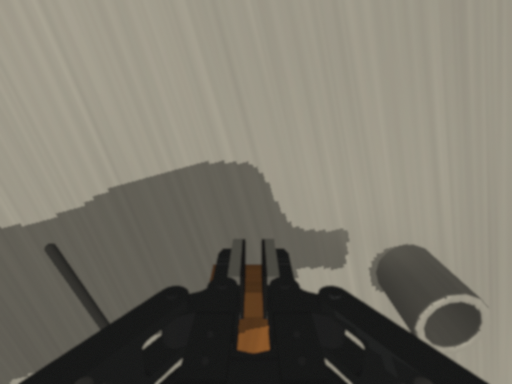

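View pics/p1_top.png

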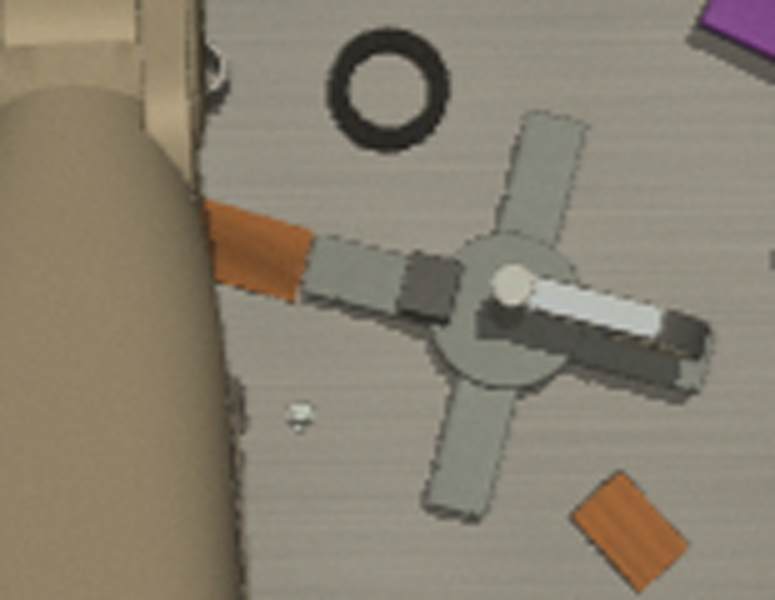

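Call:
drive_tool(plan="-0.8 0 1 -5 0 0 0; -0.8 0 0 -5 0 0 0; -0.8 0 0 -5 0 0 0; -0.8 0 0 -4 0 0 0; -0.8 0 0 -4 0 0 0; -0.8 0 0 -4 0 0 0")

```text
clock: 5.72
tcp_pos: [0.6347, 0.0756, 0.0281]
orientation: [0.701, -0.701, 0.094, -0.096]
wrist_force: [1.1, 3.5, 1.4]
finger_gap: 0.0085
```

```bash
python3 -c "
from h import *
report()"
```

```text
t 5.725 tcp b,a,z mm [190.6   2.7  28.1] rotvec err deg [-0.06  0.05  0.17] F gauge(ex,ax,z) [3.61 0.11 1.35] gap 8.5
```

Call:
drive_tool(plan="-0.8 0 0 -4 0 0 0; -0.8 0 0 -4 0 0 0; -0.8 0 0 -4 0 0 0; -0.8 0 0 -4 0 0 0; -0.8 0 0 -4 0 0 0")

```text
clock: 6.35
tcp_pos: [0.6328, 0.0647, 0.0298]
orientation: [0.708, -0.694, 0.089, -0.096]
wrist_force: [0.7, 6.5, 0.4]
finger_gap: 0.0085
```

```bash
python3 look.py p2 top
```

```text
t 6.35 tcp b,a,z mm [179.5   3.8  29.8] rotvec err deg [-1.23  0.43  0.37] F gauge(ex,ax,z) [ 6.48 -1.05  0.4 ] gap 8.5
```

View pics/p2_top.png

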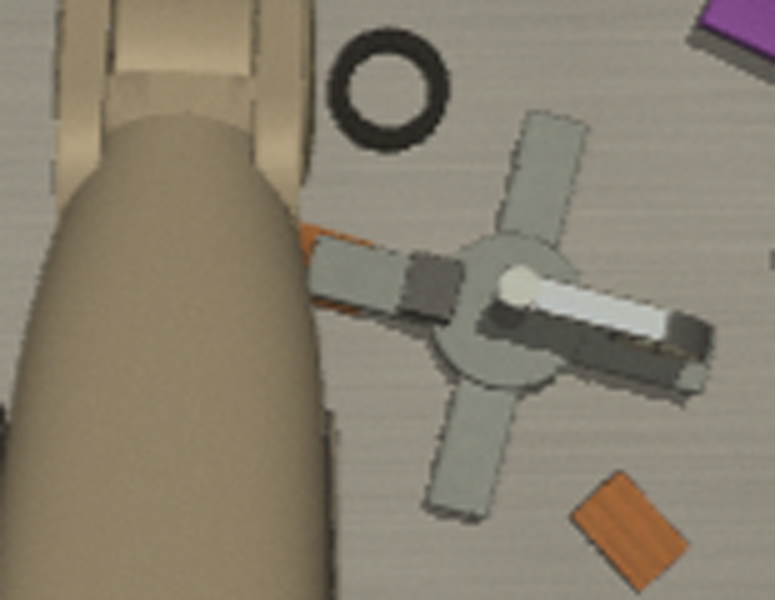

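```bash
cat >> h.py <<'E'
def rock(W):
    q=W[...,:2]-C; a=q@ax; b=q@ex; z=W[...,2]
    sy=(np.abs(a)>.06)&(np.abs(a)<.112)&(np.abs(b)<.014)&(z>.02)&(z<.06)
    sx=(b>.066)&(b<.113)&(np.abs(a)<.014)&(z>.02)&(z<.06)
    k=np.polyfit(b[sx],z[sx],1) if sx.sum()>20 else [np.nan,0]
    zy=np.mean(z[sy]); zx=np.mean(z[sx])
    # dial, on top: column top
    hc=(z>.14)&(z<.17)&(np.hypot(a,b)<.13); 
    return dict(slope=round(-k[0],4),fromheight=round((zy-zx)/np.mean(b[sx]),4),n=int(sx.sum()),bmax=round(b[sx].max(),4),dial_b=(round(float(b[hc].max()),4) if hc.any() else None), dialz=np.round(np.polyfit(b[hc],z[hc],1),4) if hc.sum()>20 else None)
E
python3 - <<'E'
from h import *
for n in ["top0.npz","p1_top.npz","p2_top.npz"]:
    im,d,c=load(n); print(n,rock(cloud(d,c)))
E
```

```text
top0.npz {'slope': np.float64(0.0442), 'fromheight': np.float64(0.0752), 'n': 160, 'bmax': np.float64(0.1129), 'dial_b': 0.0185, 'dialz': array([-0.0008,  0.1462])}
p1_top.npz {'slope': np.float64(0.0613), 'fromheight': np.float64(0.0746), 'n': 158, 'bmax': np.float64(0.1129), 'dial_b': 0.0185, 'dialz': array([0.0101, 0.1464])}
p2_top.npz {'slope': np.float64(0.0656), 'fromheight': np.float64(0.0496), 'n': 158, 'bmax': np.float64(0.1129), 'dial_b': 0.0152, 'dialz': array([0.0159, 0.146 ])}
```

Call:
drive_tool(plan="-0.8 0 0 -5 -0.8 0.3 0.2; -0.8 0 0 -5 -0.8 0 0; -0.8 0 0 -5 -0.5 0 0; -0.8 0 0 -5 -0.5 0 0")

```text
clock: 6.9
tcp_pos: [0.6291, 0.0503, 0.0299]
orientation: [-0.696, 0.706, -0.092, 0.093]
wrist_force: [1.3, 5.6, -1.1]
finger_gap: 0.0086
```

```bash
python3 look.py p3 top; python3 -c "
from h import *
im,d,c=load('p3_top.npz'); print(rock(cloud(d,c)))"
```

```text
t 6.9 tcp b,a,z mm [164.6   4.1  29.9] rotvec err deg [0.74 0.39 0.23] F gauge(ex,ax,z) [ 5.77 -0.23 -1.07] gap 8.6
{'slope': np.float64(0.0396), 'fromheight': np.float64(0.0185), 'n': 151, 'bmax': np.float64(0.113), 'dial_b': 0.0106, 'dialz': array([0.0458, 0.1466])}
```

Call:
drive_tool(plan="-0.8 0 0 -4 0.3 0.3 0; -0.8 0 0 -4 0 0 0")

```text
clock: 7.2
tcp_pos: [0.6269, 0.0433, 0.0297]
orientation: [-0.699, 0.703, -0.093, 0.095]
wrist_force: [2.0, 4.9, -1.8]
finger_gap: 0.0085
```

```bash
python3 look.py p4 top; python3 -c "
from h import *
im,d,c=load('p4_top.npz'); print(rock(cloud(d,c)))"
```

```text
t 7.2 tcp b,a,z mm [157.3   3.8  29.7] rotvec err deg [0.32 0.15 0.21] F gauge(ex,ax,z) [ 5.27  0.61 -1.79] gap 8.5
{'slope': np.float64(-0.0064), 'fromheight': np.float64(0.0033), 'n': 110, 'bmax': np.float64(0.1026), 'dial_b': 0.0086, 'dialz': array([0.0507, 0.1464])}
```

Nearly level at 0.003. I'll go in about 1 mm steps now and watch for the stiffening.

Call:
drive_tool(plan="-0.8 0 0 -2 0 0 0")

```text
clock: 7.38
tcp_pos: [0.6261, 0.0406, 0.0296]
orientation: [-0.698, 0.703, -0.094, 0.095]
wrist_force: [1.1, 4.9, -3.5]
finger_gap: 0.0089
```

```bash
python3 look.py p5 top; python3 -c "
from h import *
im,d,c=load('p5_top.npz'); print(rock(cloud(d,c))); report()"
```

```text
t 7.375 tcp b,a,z mm [154.5   3.7  29.6] rotvec err deg [0.36 0.12 0.18] F gauge(ex,ax,z) [ 5.03 -0.26 -3.51] gap 8.9
{'slope': np.float64(0.0565), 'fromheight': np.float64(-0.0015), 'n': 101, 'bmax': np.float64(0.0998), 'dial_b': 0.0078, 'dialz': array([0.0552, 0.1467])}
t 7.425 tcp b,a,z mm [154.2   3.7  29.5] rotvec err deg [0.37 0.11 0.18] F gauge(ex,ax,z) [ 2.51  0.21 -2.49] gap 9.0
```

Call:
drive_tool(plan="-0.8 0 0 -2 0 0 0")

```text
clock: 7.55
tcp_pos: [0.6257, 0.0395, 0.0294]
orientation: [-0.699, 0.702, -0.093, 0.095]
wrist_force: [2.8, 9.4, -3.8]
finger_gap: 0.0087
```

Call:
drive_tool(plan="-0.8 0 0 -2 0 0 0")

```text
clock: 7.68
tcp_pos: [0.6256, 0.0391, 0.0293]
orientation: [-0.701, 0.701, -0.093, 0.095]
wrist_force: [3.9, 9.7, -3.5]
finger_gap: 0.0086
```

```bash
python3 look.py p6 top; python3 -c "
from h import *
im,d,c=load('p6_top.npz'); print(rock(cloud(d,c))); report()"
```

```text
t 7.675 tcp b,a,z mm [152.9   3.6  29.3] rotvec err deg [-0.    0.2   0.16] F gauge(ex,ax,z) [10.33  1.15 -3.46] gap 8.6
{'slope': np.float64(0.0175), 'fromheight': np.float64(-0.0028), 'n': 85, 'bmax': np.float64(0.0971), 'dial_b': 0.0077, 'dialz': array([0.0542, 0.1468])}
t 7.725 tcp b,a,z mm [152.8   3.6  29.2] rotvec err deg [0.   0.2  0.16] F gauge(ex,ax,z) [ 8.75  2.19 -3.48] gap 8.6
```

Call:
drive_tool(plan="-0.8 0 0 -2.5 0 0 0")

```text
clock: 7.85
tcp_pos: [0.6252, 0.0385, 0.0291]
orientation: [0.702, -0.7, 0.092, -0.095]
wrist_force: [3.7, 9.9, -3.1]
finger_gap: 0.0088
```

```bash
python3 -c "
from h import *
report()"
```

```text
t 7.85 tcp b,a,z mm [152.2   3.5  29.1] rotvec err deg [-0.23  0.28  0.15] F gauge(ex,ax,z) [10.58  0.95 -3.06] gap 8.8
```

Stiffened to about 10 N: snug. Backing off, then rising.

Call:
drive_tool(plan="-0.8 0 0 6 0 0 0; -0.8 0 0 10 0 0 0; -0.8 0 0 12 0 0 0; -0.8 0 -15 12 0 0 0; -0.8 0 -30 0 0 0 0; -1 0 -30 0 0 0 0; -1 0 -10 0 0 0 0; -1 0 0 0 0 0 0")

```text
clock: 8.85
tcp_pos: [0.6366, 0.0796, 0.1199]
orientation: [-0.7, 0.702, -0.092, 0.095]
wrist_force: [-0.8, 0.1, -0.2]
finger_gap: -0.0002
```

```bash
python3 look.py q1 top wrist; python3 -c "
from h import *
im,d,c=load('q1_top.npz'); print(rock(cloud(d,c)))"
```

```text
t 8.85 tcp b,a,z mm [194.9   3.5 119.9] rotvec err deg [0.09 0.28 0.29] F gauge(ex,ax,z) [-0.08 -0.8  -0.2 ] gap -0.2
{'slope': np.float64(-0.0117), 'fromheight': np.float64(-0.0031), 'n': 160, 'bmax': np.float64(0.1129), 'dial_b': 0.008, 'dialz': array([0.0431, 0.146 ])}
```

View pics/q1_top.png

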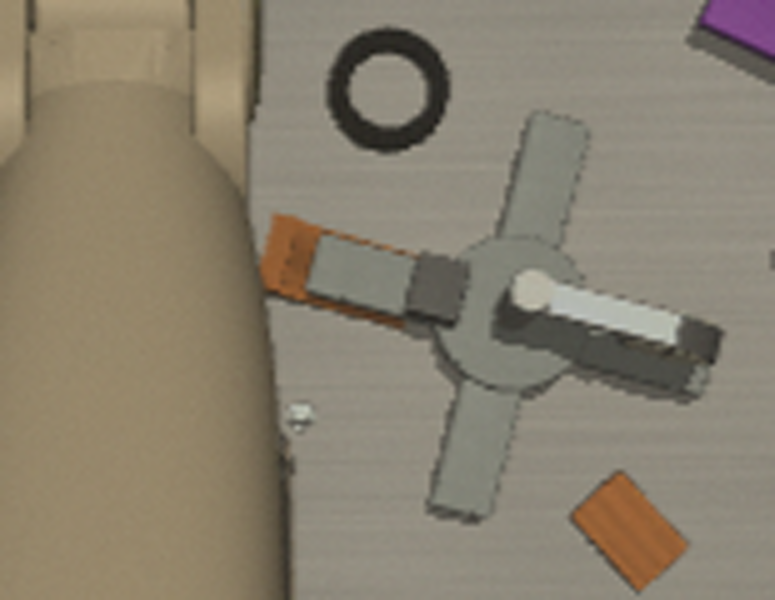

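View pics/q1_wrist.png

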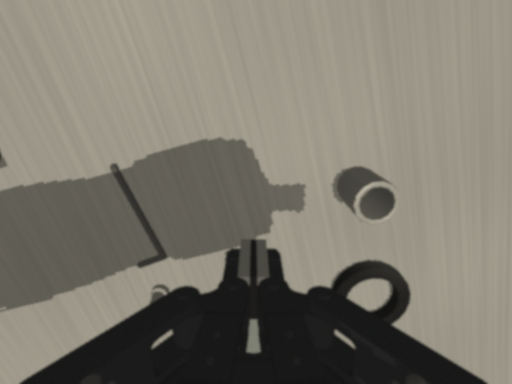

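Call:
drive_tool(plan="-1 -1 0 -15 0 0.3 0.2; -1 -1 0 -20 0 0 0; -1 -1 0 -20 0 0 0; -1 0 0 -18 0 0 0; -1 0 0 -12 0 0 0; -1 0 0 -4 0 0 0; -1 0 0 0 0 0 0")

```text
clock: 9.82
tcp_pos: [0.6049, -0.0136, 0.1155]
orientation: [-0.699, 0.701, -0.099, 0.094]
wrist_force: [0.8, -0.4, 0.1]
finger_gap: -0.0002
```

```bash
python3 -c "
from h import *
plan((.1,.0005,.075),3)"; python3 look.py q2 scene
```

```text
t 9.825 tcp b,a,z mm [ 96.6  -2.2 115.5] rotvec err deg [ 0.22 -0.25 -0.37] F gauge(ex,ax,z) [-0.12  0.91  0.12] gap -0.2
[ 1.  13.5  1.2] [ 0.07 -0.08 -0.12]
[ 1.  13.5  1.2] [ 0.07 -0.08 -0.12]
[ 0.9 13.5  1.2] [ 0.07 -0.08 -0.12]
t 9.825 tcp b,a,z mm [ 96.6  -2.2 115.5] rotvec err deg [ 0.22 -0.25 -0.37] F gauge(ex,ax,z) [-0.12  0.91  0.12] gap -0.2
```

View pics/q2_scene.png

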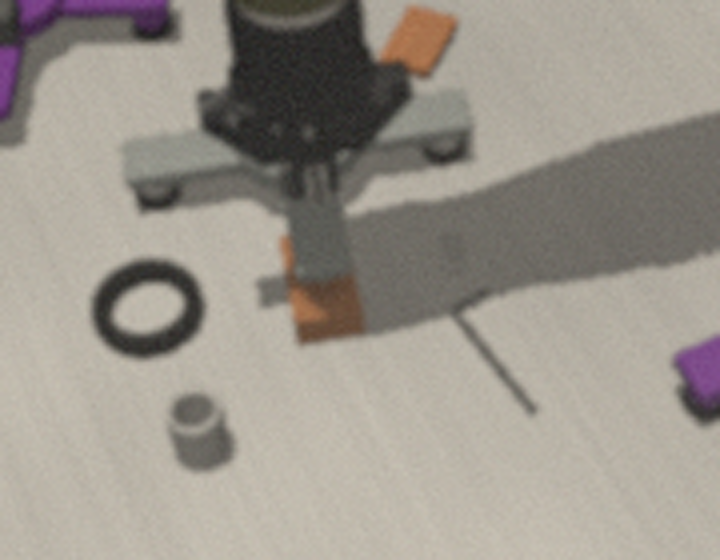

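Call:
drive_tool(plan="-1 1 12 2 0.2 -0.2 -0.3; -1 1 12 1 0 0 0; -1 1 12 1 0 0 0; -1 0 6 0 0 0 0; -1 0 2 0 0 0 0")

```text
clock: 10.5
tcp_pos: [0.6087, -0.0081, 0.0671]
orientation: [0.701, -0.701, 0.095, -0.093]
wrist_force: [-0.0, -0.2, -0.4]
finger_gap: 0.0001
```

```bash
python3 -c "
from h import *
plan((.1,.0005,.062),1)"
```

```text
t 10.5 tcp b,a,z mm [103.   -0.   67.1] rotvec err deg [-0.    0.16 -0.15] F gauge(ex,ax,z) [-0.24  0.02 -0.42] gap 0.1
[ 0.5  5.1 -3. ] [-0.    0.16 -0.15]
```

Call:
drive_tool(plan="-1 0 2 -2 0 0 0; -1 0 2 -0.5 0 0 0; -1 0 1 0 0 0 0")

```text
clock: 10.88
tcp_pos: [0.6084, -0.0108, 0.0623]
orientation: [0.701, -0.701, 0.095, -0.094]
wrist_force: [-0.1, -0.5, -0.1]
finger_gap: 0.0002
```

Call:
drive_tool(plan="-1 0 1.5 0 0 0 0")

```text
clock: 11.0
tcp_pos: [0.6086, -0.0108, 0.0616]
orientation: [0.701, -0.701, 0.095, -0.094]
wrist_force: [-4.1, 0.7, 10.7]
finger_gap: -0.0
```

```bash
python3 -c "
from h import *
report()"
```

```text
t 11.0 tcp b,a,z mm [100.3   0.6  61.6] rotvec err deg [-0.02  0.14 -0.06] F gauge(ex,ax,z) [-0.4  -4.13 10.74] gap -0.0
```

Contact at tip height 39.7 mm (level arm) with 10.7 N. Holding to check it doesn't sink.

Call:
drive_tool(plan="-1 0 1 0 0 0 0; -1 0 1 0 0 0 0; -1 0 1 0 0 0 0; -1 0 1 0 0 0 0")

```text
clock: 11.5
tcp_pos: [0.6085, -0.0108, 0.0617]
orientation: [0.701, -0.701, 0.094, -0.095]
wrist_force: [-2.8, -0.6, 5.8]
finger_gap: 0.0001
```

```bash
python3 -c "
from h import *
report()"; python3 look.py q3 top;  python3 -c "
from h import *
im,d,c=load('q3_top.npz'); print(rock(cloud(d,c))); report()"
```

```text
t 11.5 tcp b,a,z mm [100.3   0.5  61.7] rotvec err deg [-0.02  0.15  0.07] F gauge(ex,ax,z) [-1.3  -2.53  5.79] gap 0.1
t 11.5 tcp b,a,z mm [100.3   0.5  61.7] rotvec err deg [-0.02  0.15  0.07] F gauge(ex,ax,z) [-1.3  -2.53  5.79] gap 0.1
  return _methods._mean(a, axis=axis, dtype=dtype,
  ret = ret.dtype.type(ret / rcount)
Traceback (most recent call last):
  File "h.py", line 33, in rock
    return dict(slope=round(-k[0],4),fromheight=round((zy-zx)/np.mean(b[sx]),4),n=int(sx.sum()),bmax=round(b[sx].max(),4),dial_b=(round(float(b[hc].max()),4) if hc.any() else None), dialz=np.round(np.polyfit(b[hc],z[hc],1),4) if hc.sum()>20 else None)
                                                                                                           ~~~~~~~~~^^
ValueError: zero-size array to reduction operation maximum which has no identity
```

Call:
drive_tool(plan="-1 0 2 0 0 0 0; -1 0 2 0 0 0 0; -1 0 2 0 0 0 0; -1 0 2 0 0 0 0")

```text
clock: 12.05
tcp_pos: [0.6085, -0.0107, 0.0615]
orientation: [-0.701, 0.701, -0.092, 0.096]
wrist_force: [-4.9, 1.1, 12.1]
finger_gap: 0.0003
```

```bash
python3 -c "
from h import *
report()"
```

```text
t 12.05 tcp b,a,z mm [100.3   0.5  61.5] rotvec err deg [-0.01  0.17  0.31] F gauge(ex,ax,z) [-0.23 -5.07 12.09] gap 0.3
```

12 N held with no sinking. Drawing the hand straight up and away.

Call:
drive_tool(plan="-1 0 -8 0 0 0 0; -1 0 -20 0 0 0 0; -1 0 -30 0 0 0 0; -1 0 -30 5 0 0 0; -1 0 -30 30 0 0 0; -1 0 -20 45 0 0 0; -1 0 -10 50 0 0 0; -1 0 0 50 0 0 0")

```text
clock: 13.05
tcp_pos: [0.6582, 0.1633, 0.2187]
orientation: [0.701, -0.7, 0.093, -0.101]
wrist_force: [-0.0, 0.3, -0.0]
finger_gap: 0.0001
```

Call:
drive_tool(plan="-1 0 0 40 0 0 0; -1 0 0 40 0 0 0; -1 0 0 20 0 0 0; -1 0 0 0 0 0 0; -1 0 0 0 0 0 0; -1 0 0 0 0 0 0")

```text
clock: 13.8
tcp_pos: [0.6864, 0.2655, 0.22]
orientation: [0.701, -0.7, 0.091, -0.101]
wrist_force: [-0.5, -0.9, 0.2]
finger_gap: -0.0002
```

```bash
python3 look.py r1 top scene
python3 - <<'E'
from h import *
from workcell import cams
v=[]
for i in range(6):
    c=cams.calibration("top"); im,d=cams.read_camera("top"); v.append(rock(cloud(d,c))["fromheight"])
print(v,np.mean(v))
im0,_,c=load("top0.npz")
df=np.abs(im.astype(int)-im0).sum(-1)>90; df[:,:100]=df[:,:100]
cv2.imwrite("pics/diff.png",df.astype(np.uint8)*255)
hsv=cv2.cvtColor(im,cv2.COLOR_RGB2HSV)
W=cloud(d,c);m=(hsv[...,0]<15)&(hsv[...,1]>110)&(hsv[...,2]>60)
q=W[...,:2]-C; a=q@ax;b=q@ex; s=m&(np.abs(a)<.04)&(b>.1)&(b<.2)
print("tail b max",b[s].max(),"a range",a[s].min(),a[s].max(),"z",W[s][:,2].max())
E
```

```text
t 13.8 tcp b,a,z mm [387.3   2.  220. ] rotvec err deg [-0.18 -0.08  0.79] F gauge(ex,ax,z) [-0.97 -0.27  0.17] gap -0.2
[np.float64(0.0049), np.float64(0.0031), np.float64(0.0051), np.float64(-0.0029), np.float64(0.0025), np.float64(0.0032)] 0.00265
tail b max 0.14234318908493812 a range -0.019572835566905023 0.024351633109610162 z 0.03380440258666693
```

View pics/r1_top.png

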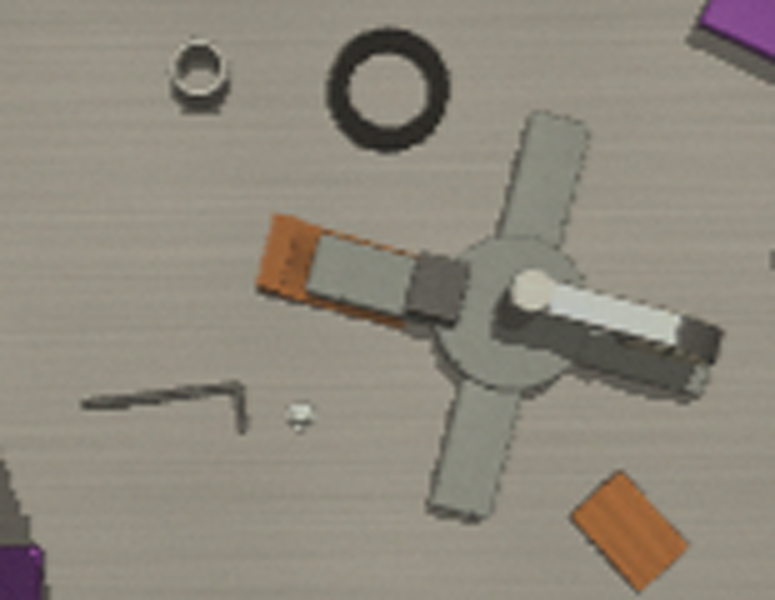

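View pics/r1_scene.png

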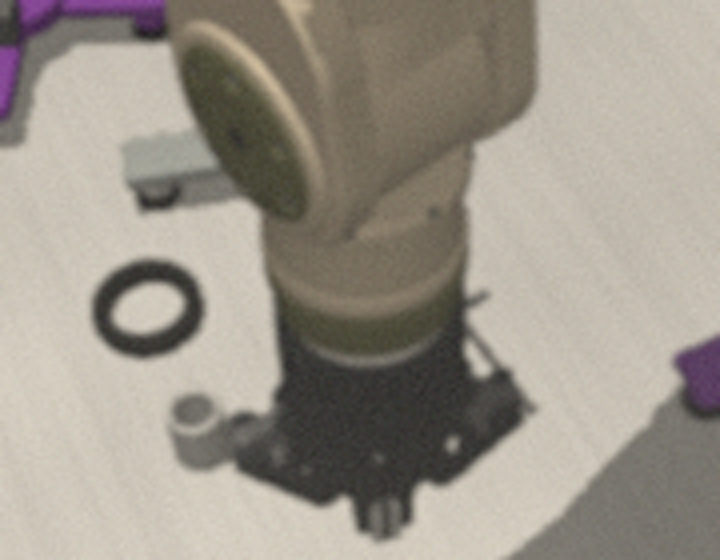

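View pics/diff.png

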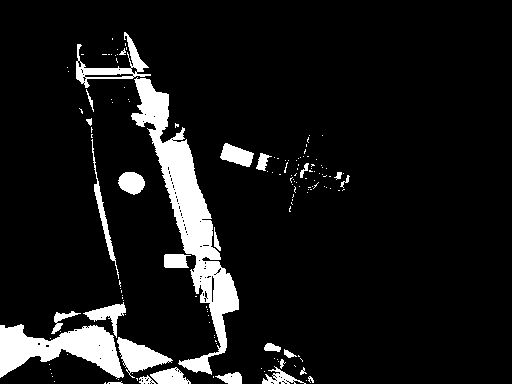

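Run:
```python
from h import *
from workcell import cams
def roi(im): return cv2.GaussianBlur(cv2.cvtColor(im,cv2.COLOR_RGB2GRAY)[145:190,290:355].astype(np.float32),(0,0),0.8)
ref=None
for n in ["top0","p2_top","p3_top","p4_top","p5_top","p6_top","q1_top","r1_top"]:
    im,d,c=load(n+".npz"); g=roi(im)
    if ref is None: ref=g
    (dx,dy),r=cv2.phaseCorrelate(ref,g); Wc=cloud(d,c); print(n,round(dx,3),round(dy,3),rock(Wc)["fromheight"])
    print("   col/dial template diff vs r1", np.abs(g-roi(load("r1_top.npz")[0])).mean().round(2))
v=[];fars=[]
for i in range(12):
    c=cams.calibration("top"); im,d=cams.read_camera("top"); v.append(rock(cloud(d,c))["fromheight"])
print(np.mean(v),np.std(v))
# purple gauge crop before/after
a=load("top0.npz")[0][190:320,140:270]; cv2.imwrite("pics/purp.png",cv2.resize(np.hstack([a,im[190:320,140:270]])[:,:,::-1],None,fx=3,fy=3))
```

```text
top0 0.0 0.5 0.0752
   col/dial template diff vs r1 9.28
p2_top 0.441 0.592 0.0496
   col/dial template diff vs r1 5.36
p3_top 0.672 0.845 0.0185
   col/dial template diff vs r1 3.39
p4_top 0.89 0.844 0.0033
   col/dial template diff vs r1 2.66
p5_top 0.953 0.958 -0.0015
   col/dial template diff vs r1 2.74
p6_top 0.927 0.922 -0.0028
   col/dial template diff vs r1 2.71
q1_top 0.878 0.882 -0.0031
   col/dial template diff vs r1 4.69
r1_top 0.9 0.871 0.0003
   col/dial template diff vs r1 0.0
0.0009999999999999998 0.001992904078641686
```

View pics/purp.png

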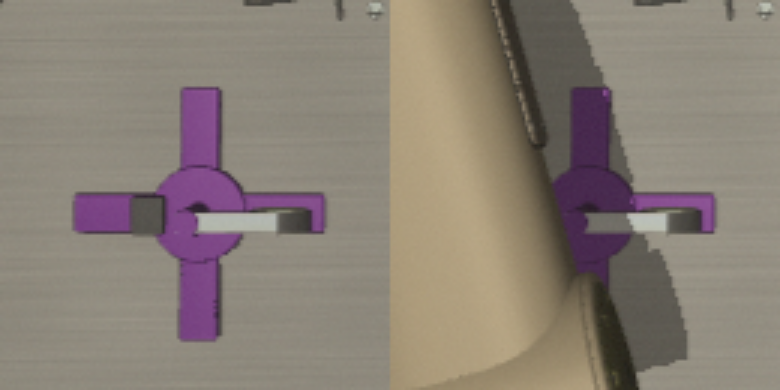

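```bash
python3 -c "
from workcell import job
print(job.hand_in())"
```

```text
the job is handed in; nothing more can be done
None
```

I pushed the wedge thin end first under the grey gauge's short foot, and the gauge now stands level. I stopped when the push stiffened from about 5 N to about 10 N. The tail then stood about 141–142 mm from the gauge's centre, against the expected 145 mm or so.

- **Press check:** I pressed on the end of the arm above the short foot with 6–12 N for about a second. The fingertips stayed at about 39.6 mm with no sinking. I then drew the hand clear and handed in at about 15 s on the robot's clock.
- **Rock:** at the start it measured 0.075 rad. The last check, an average of 12 readings, gave 0.001 rad.
- **Readings that disagree slightly:** single readings ran about -0.003 rad before the press, and an earlier batch of six afterwards averaged +0.003 rad. I put this down to depth noise of 0.002–0.003 rad per reading. I saw no shift of the wedge or gauge in the top pictures.
- **Bystanders:** the sleeve, bumper, hex key, bolt and packing block look unmoved in the top picture. In the last pictures the arm hid most of the nearer purple look-alike; the part still in view is where it was. I did not compare the jar and the handle closely. The wrist force read about zero through all the free moves I checked.

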